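# Find the good slot of a slice rack with a feeler blade

## Robot

A 6-joint arm with a two-finger parallel gripper is mounted at the origin on a cart in front of the work surface, level with it; the furniture and walls round the work are solid. World frame = base frame: x ahead of the robot, y to its left, z up, the work surface at z = 0. Lengths are in mm, angles in rad, forces in N, time in s.
With the tool pointing down it reaches from about 300 to 875 mm from the base axis. Payload 6.4 kg.
Tool frame: the origin (TCP) lies at the very end of the fingers, on their centre line; the grasp point (between the pads) lies 19 mm behind it; z points along the fingers, x is the direction in which the jaws open and shut, and the axes are right-handed (so a half turn about z gives the same grasp; the last joint's range is limited). The gripper opens to 88 mm and grips with 3 to 60 N. Pads are 18 mm wide; open, the fingers measure 123 mm over their backs; the gripper's body (75 mm by 187 mm) begins 45 mm behind the grasp point.
Start: joints at [1.133, 0.181, 1.607, -0, 1.354, -0.206], TCP at [132.082, 559.639, 238.714] pointing down, gripper open.
Joint ranges: [-2.99, 2.99], [-0.89, 2.07], [0.3, 2.58], [-1.14, 4.28], [0, 2.63], [-3.12, 3.12]. Speed limits (rad/s): [2.57, 2.57, 3.01, 3.14, 3.14, 3.14].

## Interface

Orientations are given as a unit quaternion [x, y, z, w].
In Python, from rig import ctrl gives the robot as it stands.
- The arm moves only by the tool arm_command, never from a script. Its arguments are lists of equal length, an entry for each row: "dr": the turn, a rotation vector about the world's x, y, z in rad, a list of three; "slide": the shift along the world's x, y, z in cm, a list of three; "jaw": the opening, from 0 (shut) to 1 (fully open). A call has 1 to 12 rows; each row is the pose to reach, as a shift and turn from the pose commanded when the call began; what a row does not reach only later rows make up. A row lasts 1/8 s, in which the tool goes at most 62.5 mm and 10.7 degrees, less where a joint would pass 70% of its speed; a pose out of reach is approached as far as the arm can. A call with a gripper value outside its range is refused whole. The fingers move at their own pace and stop on an object; "grip_force" is the grip in N (left out, the last holds). Time passes only in rows, so rows that repeat a pose let the fingers close. It gives the time, the measured TCP pose, the force and the opening at its end, in the units of the state.
- ctrl.observe(): the state, without advancing time (a new reading comes with each control period).
- ctrl.read_camera(name): name is "scene" or "top" or "wrist"; returns the picture (400x640x3 uint8, blue, green, red); there is no depth.
- ctrl.camera_model(name): a dict with "intrinsics" (3x3 intrinsics, pixels), "dist" ([k1, k2, p1, p2, k3] as OpenCV has them; the pictures are not rectified), "origin" and "orientation" of the camera in the world. Camera axes: x right, y down, z forward; pixel columns grow to the right and rows downward; lengths in mm; the calibration is good to about 2 mm. A picture is of the moment at which its call begins: read the wrist's pose just before it. camera_model takes no time and is no camera call; for the wrist camera it gives the pose at the moment of the call.
- ctrl.job_done(): hands the job in, once; it reports no verdict.
The state is a dict: "time": time; "joint_pos": joint angles; "dq": joint speeds; "effort": joint torques, N m; "tcp_pos": TCP position; "tool_rot": TCP orientation; "ft_force": force on the tool from outside, world axes, zero at the start; "torque": the same for the moment, N m; "width": opening from 0.0 (shut) to 1.0 (fully open).
Only numpy, scipy, OpenCV 4.12 (cv2) and the standard library are available. Lean on these libraries where they do the work, as an engineer would, in place of code of your own. Each camera call takes 0.05 s, during which the arm holds its last target.

## Task

Feel the three slots of the slice rack with the feeler blade, from left to right: ease the blade straight down into each, and never force it, for one slot has a seized spring. The springs look alike, but one is dead and gives no drag, one is seized and stops the blade near the top, and one drags lightly. When you have felt all three, leave the blade hanging upright by that light drag, a little over half its length down in the good slot, let go, and leave the green stone, the jar and the loupe where they are.

Things in the scene. Friction and masses are not known exactly. Their poses are not given: they have to be found in the camera images.
- rack: Wooden slice rack with aluminium top plate, 64 (x) x 180 (y) x 64 (z) mm, fixed to the table, turned up to 0.3 rad; origin: centre of its underside. Three slots in a row along its y, 52 mm apart, +y is left as the robot sees it. In each slot the blade pushes a pair of facing spring cheeks apart; which slot has which springs changes every time and cannot be seen.
- slot_left (a point): Centre of the left slot's mouth in the rack's top face, 64 mm above the table; axes as the rack's, z up. All slots: mouth 34 mm (x) by 10 mm (y); empty for 12 mm below the mouth, then the cheeks close from 9 mm to 1 mm apart at 20 mm below it and stay flat to 45 mm below; floor 56 mm below the mouth.
- slot_middle (a point): Centre of the middle slot's mouth, as for the left. The good springs take about 4 to 8 N of push to enter (tip some 18 to 23 mm down), then drag steadily with about 1 to 3 N, enough to hold the blade up. The dead ones drag under 0.5 N, and a blade let go drops to the floor of the slot.
- slot_right (a point): Centre of the right slot's mouth, as for the left. The seized springs stop the blade about 18 to 22 mm below the mouth, the push rising by 4 N or more per mm: 10 to 12 N of push tells enough, stop there and withdraw; 18 N can be too much and spoils them.
- blade_handle (a point): Centre of the feeler blade's blue handle, 36 (x) x 14 (y) x 44 (z) mm, half-way up the handle; grasp across its 14 mm (its y). Blade below it along -z; 80 g in all. It begins upright in a wooden holder 72 mm tall, handle's lower edge resting on the holder's top, 64 mm of blade in the hole (30 x 8 mm): draw it straight up.
- blade_tip (a point): Rounded lower end of the steel blade, 86 mm below the handle's centre; the blade is 24 mm (x) by 5 mm (y, its thickness) and stands out 64 mm below the handle. Axes as the handle's.
- seized_p (a joint): How far the left cheek of the seized pair (in whichever slot that is) has been pushed back, m; 0 at rest. 9 N per mm; 1.4 mm and more spoils it.
- seized_n (a joint): The same for the right cheek of the seized pair.
- holder: Wooden block 56 x 52 x 72 mm in which the blade begins, fixed to the table; origin at the centre of its underside, its hole along z at the centre.
- green_stone_mid (a point): Half-way up the green viewing stone on its wooden stand, 43 x 56 x 88 mm, behind the rack. To be left alone.
- chip_jar_mid (a point): Half-way up the clear jar of chips with a black cap, 47 x 47 x 63 mm. To be left alone.
- loupe_mid (a point): Middle of the folding loupe lying flat, 31 x 70 x 13 mm. To be left alone.
Not all that is in view belongs to the job. There is more than one size of the part that bears blade_handle; the job needs the smaller.

How it is judged (in metres and radians):
On the way, in this order (a step that is already met when the one before it is completed fails the run):
1. the blade's tip has been at least 8 mm down in the left slot (x of blade_tip in the frame of slot_left between -0.008 and 0.008 m and y of blade_tip in the frame of slot_left between -0.006 and 0.006 m and z of blade_tip in the frame of slot_left below -0.008 m), for 0.1 s.
2. the blade's tip has been at least 8 mm down in the middle slot (x of blade_tip in the frame of slot_middle between -0.008 and 0.008 m and y of blade_tip in the frame of slot_middle between -0.006 and 0.006 m and z of blade_tip in the frame of slot_middle below -0.008 m), for 0.1 s.
3. the blade's tip has been at least 8 mm down in the right slot (x of blade_tip in the frame of slot_right between -0.008 and 0.008 m and y of blade_tip in the frame of slot_right between -0.006 and 0.006 m and z of blade_tip in the frame of slot_right below -0.008 m), for 0.1 s.
At the end, for the whole second after the job is handed in: All three slots felt in order from left to right; the blade, let go, hangs in one slot by the drag of its springs, tip 27 to 46 mm below the mouth, within 8 mm (along) and 6 mm (across) of the slot centre, upright within 0.2 rad (((x of blade_tip in the frame of slot_left between -0.008 and 0.008 m and y of blade_tip in the frame of slot_left between -0.006 and 0.006 m and z of blade_tip in the frame of slot_left between -0.046 and -0.027 m) or (x of blade_tip in the frame of slot_middle between -0.008 and 0.008 m and y of blade_tip in the frame of slot_middle between -0.006 and 0.006 m and z of blade_tip in the frame of slot_middle between -0.046 and -0.027 m) or (x of blade_tip in the frame of slot_right between -0.008 and 0.008 m and y of blade_tip in the frame of slot_right between -0.006 and 0.006 m and z of blade_tip in the frame of slot_right between -0.046 and -0.027 m)) and angle between blade_tip's own z axis and vertical below 0.2 rad); the robot touches nothing.
It fails at once if the seized spring is forced: a cheek of it pushed back more than 1.4 mm (value of joint any of seized_p, seized_n above 0.0014 m).
It fails at once if the green stone is moved more than 25 mm (distance of green_stone_mid from where it was at the start of the episode above 0.025 m).
It fails at once if the jar is moved more than 25 mm (distance of chip_jar_mid from where it was at the start of the episode above 0.025 m).
It fails at once if the loupe is moved more than 25 mm (distance of loupe_mid from where it was at the start of the episode above 0.025 m).
It also fails if it takes over 61 s, if anything falls off the work surface, if the arm or the gripper's body presses on something with over 40 N, if the wrist force passes 120 N, or if a joint passes its speed limit or range.

## Working session

There is one attempt and no reset: what is moved stays moved. The work goes in short steps, Python scripts to look and compute and a tool call to move; the robot and the scene stay as the last step left them, time stands still between calls to the robot, and variables do not carry over. Pictures are saved under pics/ and viewed, and the job is handed in when it is done.

Besides the shell and the picture viewer there is one more tool, called after "Call:" by a JSON object that holds its "name" and its "arguments", one argument or row to a line. arm_command: Moves the arm, as the interface text tells. Its arguments: {"type":"object","properties":{"dr":{"type":"array","items":{"type":"array","items":{"type":"number"}}},"slide":{"type":"array","items":{"type":"array","items":{"type":"number"}}},"jaw":{"type":"array","items":{"type":"number"}},"grip_force":{"type":"number"}},"required":["dr","slide","jaw"]}

```bash
ls; mkdir -p pics; python3 - <<'E'
from rig import ctrl
import cv2,json
for n in ["scene","top"]:
    m=ctrl.camera_model(n); print(n,m)
    cv2.imwrite(f"pics/{n}0.png",ctrl.read_camera(n))
print(ctrl.observe())
E
```

```text
pics
scene {'intrinsics': array([[417.01598951,   0.        , 320.81128454],
       [  0.        , 417.01598951, 205.22440733],
       [  0.        ,   0.        ,   1.        ]]), 'dist': array([0.01332376, 0.        , 0.        , 0.        , 0.        ]), 'origin': array([-73.95932985, -98.14812039, 718.17557738]), 'orientation': array([ 0.77464902, -0.48658381,  0.20492439, -0.34808202])}
top {'intrinsics': array([[472.79284116,   0.        , 324.14711306],
       [  0.        , 472.79284116, 191.7494704 ],
       [  0.        ,   0.        ,   1.        ]]), 'dist': array([-0.12905244,  0.        ,  0.        ,  0.        ,  0.        ]), 'origin': array([ 410.51628807,  227.92187493, 1307.69799082]), 'orientation': array([-0.69605822,  0.71610381, -0.03364859,  0.03957341])}
{'time': 0.1, 'joint_pos': array([ 1.13269938e+00,  1.81474167e-01,  1.60785406e+00, -4.70420055e-06,
        1.35380798e+00, -2.06267486e-01]), 'dq': array([-5.29834284e-04, -7.27334164e-04, -2.73895059e-03, -1.28782174e-05,
        3.21616323e-04,  5.72913458e-04]), 'effort': array([ 1.22962181e-03, -4.34816837e+01, -3.42696762e+01,  7.05494243e-02,
        3.40535317e-02, -6.40824601e-05]), 'tcp_pos': array([131.87736154, 559.19862952, 237.92213521]), 'tool_rot': array([ 7.84141794e-01,  6.20581220e-01, -6.89421132e-04,  3.46905719e-04]), 'ft_force': array([-0.97150291, -0.12100934, -1.00224131]), 'torque': array([-0.04406422, -0.02318744, -0.05135584]), 'width': 0.9957410160371875}
```

View pics/scene0.png

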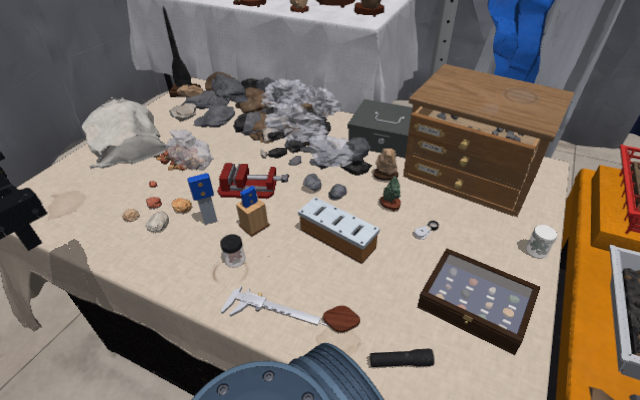

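View pics/top0.png

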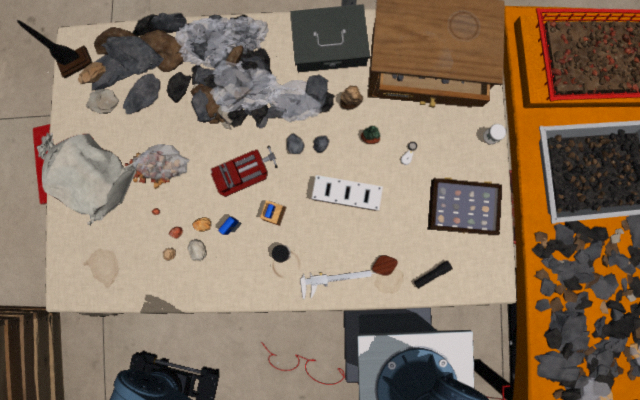

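The scene view shows the rack at about (340,228) and the holder with the small blue handle at (252,210). The larger decoy blade stands at (202,195). In the top view the rack is at (346,193), the holder at (271,211) and the decoy at (228,225). Next I measure roughly by casting rays.

```bash
cat > h.py <<'E'
import numpy as np, cv2
from scipy.spatial.transform import Rotation as R
def ray(m,uv):
    p=cv2.undistortPoints(np.array([[uv]],float),m["intrinsics"],m["dist"])[0,0]
    return np.array(m["origin"]),R.from_quat(m["orientation"]).as_matrix()@np.array([p[0],p[1],1])
def plane(m,uv,z):
    o,d=ray(m,uv); return o+d*(z-o[2])/d[2]
def tri(m1,a,m2,b):
    o1,d1=ray(m1,a);o2,d2=ray(m2,b)
    s=np.linalg.lstsq(np.c_[d1,-d2],o2-o1,rcond=None)[0]
    p,q=o1+s[0]*d1,o2+s[1]*d2
    return (p+q)/2,np.linalg.norm(p-q)
def proj(m,P):
    Rw=R.from_quat(m["orientation"]).as_matrix()
    pc=(np.atleast_2d(P)-m["origin"])@Rw
    return cv2.projectPoints(pc,np.zeros(3),np.zeros(3),m["intrinsics"],m["dist"])[0][:,0]
E
python3 - <<'E'
from rig import ctrl
from h import *
s,t=ctrl.camera_model("scene"),ctrl.camera_model("top")
I={n:cv2.imread(f"pics/{n}0.png") for n in("scene","top")}
for n in I:
    hsv=cv2.cvtColor(I[n],cv2.COLOR_BGR2HSV)
    mk=cv2.inRange(hsv,(100,150,60),(125,255,255))
    k,l,st,c=cv2.connectedComponentsWithStats(mk)
    for i in range(1,k):
        if st[i,4]>30: print(n,st[i],c[i].round(1))
for z in (64,):
    for uv in [(316,177),(382,189),(377,210),(312,199),(329,189),(346.5,192),(364,195)]: print(uv,plane(t,uv,z).round(0))
for uv in [(280,254),(371,133),(408,153),(271,211),(242,172)]: print(uv,plane(t,uv,30).round(0))
w=ctrl.camera_model("wrist");print(w)
o=ctrl.observe();Rt=R.from_quat(o["tool_rot"]).as_matrix()
print("cam in tool",Rt.T@(w["origin"]-o["tcp_pos"]), Rt.T@R.from_quat(w["orientation"]).as_matrix(), Rt)
E
```

```text
scene [ 488    0   67   83 3890] [518.1  36.1]
scene [188 174  25  26 426] [200.4 186. ]
scene [241 186  16  21 210] [248.5 195.9]
top [265 205   9  13  73] [269.2 210.7]
top [219 217  18  17 166] [227.5 225.2]
(316, 177) [580. 257.  64.]
(382, 189) [543.  83.  64.]
(377, 210) [488.  99.  64.]
(312, 199) [522. 269.  64.]
(329, 189) [547. 224.  64.]
(346.5, 192) [538. 177.  64.]
(364, 195) [528. 131.  64.]
(280, 254) [379. 360.  30.]
(371, 133) [703. 103.  30.]
(408, 153) [644.   3.  30.]
(271, 211) [495. 382.  30.]
(242, 172) [605. 461.  30.]
{'intrinsics': array([[315.11147254,   0.        , 325.6548837 ],
       [  0.        , 315.11147254, 198.2611268 ],
       [  0.        ,   0.        ,   1.        ]]), 'dist': array([-0.03564507,  0.        ,  0.        ,  0.        ,  0.        ]), 'origin': array([ 52.91260128, 579.11678619, 384.70551958]), 'orientation': array([0.7738638 , 0.61319211, 0.09731407, 0.12514085])}
cam in tool [   1.02067792  -81.47437304 -146.7597118 ] [[ 9.99998835e-01  1.10885110e-03 -1.04892948e-03]
 [-7.24357134e-04  9.49644855e-01  3.13327504e-01]
 [ 1.34354403e-03 -3.13326379e-01  9.49644552e-01]] [[ 2.29756948e-01  9.73247821e-01 -6.50641498e-04]
 [ 9.73246865e-01 -2.29757657e-01 -1.39973016e-03]
 [-1.51177420e-03 -3.11637069e-04 -9.99998809e-01]]
```

Call:
{"name": "arm_command", "arguments": {
  "dr": [
    [0,0,0.23],
    [0,0,0.23],
    [0,0,0.23],
    [0,0,0.23],
    [0,0,0.23],
    [0,0,0.23],
    [0,0,0.23],
    [0,0,0.23]
  ],
  "slide": [
    [28.8,-17.8,2],
    [28.8,-17.8,2],
    [28.8,-17.8,2],
    [28.8,-17.8,2],
    [28.8,-17.8,2],
    [28.8,-17.8,2],
    [28.8,-17.8,2],
    [28.8,-17.8,2]
  ],
  "jaw": [1,1,1,1,1,1,1,1]
}}

```text
time: 1.1
tcp_pos: [419.2, 381.8, 258.2]
tool_rot: [0.708, 0.706, -0.001, -0.0]
ft_force: [-0.1, 0.9, 0.1]
width: 1.002
```

```bash
cat > look.py <<'E'
from rig import ctrl
import cv2,pickle,sys
n=sys.argv[1]
m=ctrl.camera_model("wrist");o=ctrl.observe();im=ctrl.read_camera("wrist")
cv2.imwrite(f"pics/{n}.png",im);pickle.dump((m,o),open(f"{n}.pkl","wb"))
print(o["time"],o["tcp_pos"],o["tool_rot"],m["origin"],o["ft_force"])
E
python3 look.py w1
```

```text
1.1 [419.2368988  381.84812525 258.23224183] [ 7.07742758e-01  7.06469939e-01 -5.13021604e-04 -3.87266442e-04] [338.17737745 383.09867153 405.06844481] [-0.13341822  0.94989649  0.06895264]
```

View pics/w1.png

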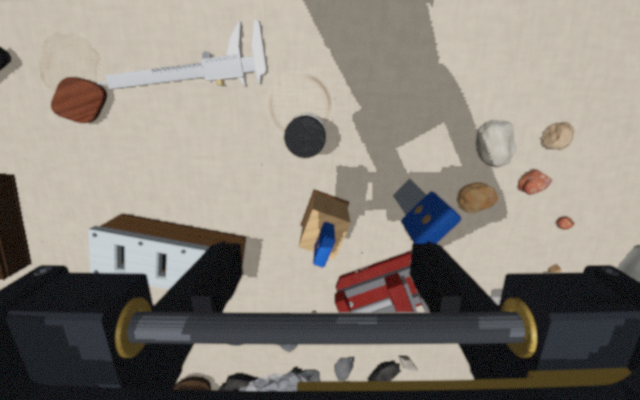

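Call:
{"name": "arm_command", "arguments": {
  "dr": [
    [0,0,0],
    [0,0,0],
    [0,0,0],
    [0,0,0]
  ],
  "slide": [
    [7,-9,-2],
    [7,-9,-2],
    [7,-9,-2],
    [7,-9,-2]
  ],
  "jaw": [1,1,1,1]
}}

```text
time: 1.65
tcp_pos: [489.1, 292.8, 238.7]
tool_rot: [0.707, 0.707, -0.0, -0.0]
ft_force: [-1.3, 0.0, 0.3]
width: 0.998
```

```bash
python3 look.py w2
```

```text
1.65 [489.08737898 292.77982503 238.74391661] [ 7.07408638e-01  7.06804692e-01 -1.70472281e-05 -3.81616257e-04] [407.93820887 293.82075221 385.54427388] [-1.26149672  0.02140266  0.33135344]
```

View pics/w2.png

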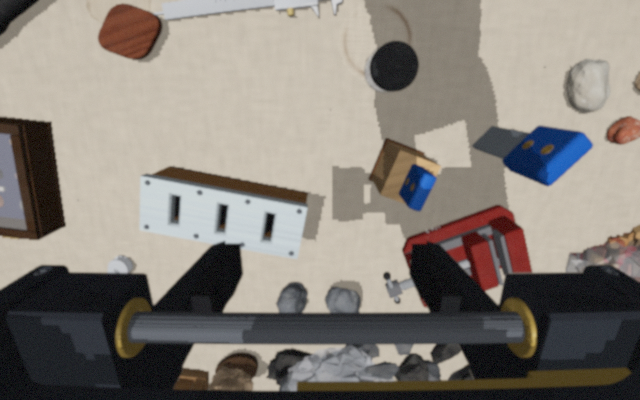

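This view shows the rack top with three slots, at about (174,209), (222,218) and (269,227). The holder with the small handle is at (418,186) and the decoy at (547,153). I'll zoom in.

```bash
python3 - <<'E'
import cv2,numpy as np
a=cv2.imread("pics/w1.png");b=cv2.imread("pics/w2.png")
def z(i,x,y,w,h,k): return cv2.resize(i[y:y+h,x:x+w],None,fx=k,fy=k,interpolation=cv2.INTER_CUBIC)
A=z(a,290,180,70,95,4);B=z(b,365,130,80,95,4)
C=z(b,130,160,190,105,4)
o=np.zeros((380,600,3),np.uint8);o[:,:280]=A;o[:,280:600]=B
cv2.imwrite("pics/z1.png",o);cv2.imwrite("pics/z2.png",C)
E
```

```text
(no output)
```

View pics/z1.png

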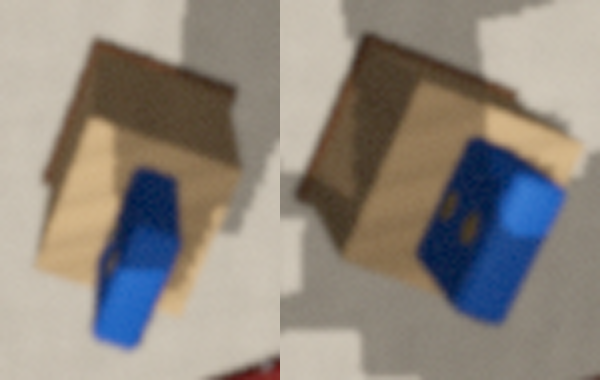

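View pics/z2.png

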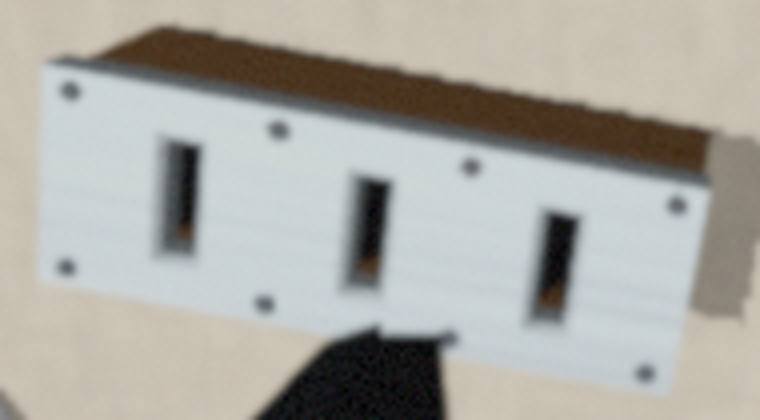

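```bash
python3 - <<'E'
from h import *
import pickle
m1=pickle.load(open("w1.pkl","rb"))[0];m2=pickle.load(open("w2.pkl","rb"))[0]
a=lambda u,v:(290+u/4-.37,180+v/4-.37)
b=lambda u,v:(365+(u-280)/4-.37,130+v/4-.37)
c=lambda u,v:(130+u/4-.37,160+v/4-.37)
P=[]
for n,A,B in [("FR",(180,245),(565,190)),("BR",(135,350),(500,325)),("BL",(95,335),(455,300)),
  ("holder nearleft",(97,118),(425,80)),("holder FR",(240,165),(585,148)),("holder BL",(37,267),(343,258)),("hbaseFL",(97,40),(368,36))]:
    p,e=tri(m1,a(*A),m2,b(*B));P.append(p);print(n,p.round(1),round(e,1))
for n,A,B in [("FR",(180,245),(565,190)),("BR",(135,350),(500,325)),("BL",(95,335),(455,300))]:
    print(n,plane(m1,a(*A),116).round(1),plane(m2,b(*B),116).round(1))
print("len",np.linalg.norm(P[0]-P[1]),np.linalg.norm(P[1]-P[2]),"ctr",(P[0]+P[2])/2)
d=P[1]-P[0];print("yaw",np.arctan2(d[1],d[0]))
for n,A,B in [("FR",(180,245),(565,190))]: pass
hp=[plane(m2,b(*q),72) for q in [(425,80),(585,148),(343,258)]];hp1=[plane(m1,a(*q),72) for q in [(97,118),(240,165),(37,267)]]
print("holder top ctr",(hp[1]+hp[2])/2,(hp1[1]+hp1[2])/2, [np.linalg.norm(hp[0]-hp[i]) for i in(1,2)])
for q in (hp,hp1): 
  d=q[2]-q[0];print("hold yaw x",np.arctan2(d[1],d[0]))
# rack
cor=[(43,62),(710,182),(668,395),(40,280)]
Q=[plane(m2,c(*x),64) for x in cor];print("rack",np.round(Q,1),np.mean(Q,0),[np.linalg.norm(Q[i]-Q[(i+1)%4]) for i in range(4)])
# slots mouth corners
S=[[(160,137),(202,145),(195,258),(155,250)],[(350,173),(392,181),(382,293),(341,286)],[(543,209),(581,216),(565,326),(526,320)]]
C=[]
for s in S:
    k=[plane(m2,c(*x),64) for x in s];C.append(np.mean(k,0));print("slot",C[-1].round(1),[round(np.linalg.norm(k[i]-k[(i+1)%4]),1) for i in range(4)])
print(np.linalg.norm(C[1]-C[0]),np.linalg.norm(C[2]-C[1]))
d=C[2]-C[0];print("rack yaw",np.arctan2(-d[0],d[1]))
E
```

```text
FR [477.2 391.1 117. ] 1.4
BR [509.3 380.  114.6] 0.1
BL [503.5 369.2 115.7] 1.6
holder nearleft [460.2 368.9  71.6] 0.6
holder FR [476.3 410.4  70.8] 2.6
holder BL [506.8 350.8  71.6] 0.4
hbaseFL [457.8 366.7   3.9] 0.2
FR [478.4 391.5 116. ] [476.9 391.  116. ]
BR [508.6 380.  116. ] [508.7 379.5 116. ]
BL [504.1 369.7 116. ] [502.7 368.7 116. ]
len 34.03731078558832 12.251691121266544 ctr [490.35657543 380.17469053 116.37916686]
yaw -0.33364230180775056
holder top ctr [491.81635245 380.70841976  72.        ] [490.7217287  380.29700604  72.        ] [np.float64(45.580217937019775), np.float64(49.99958870887958)]
hold yaw x -0.36948532293202685
hold yaw x -0.37294648353243504
rack [[487.9  96.5  64. ]
 [521.5 273.4  64. ]
 [586.4 260.1  64. ]
 [550.9  83.9  64. ]] [536.67609579 178.4687815   64.        ] [np.float64(180.05569108974458), np.float64(66.19270778939214), np.float64(179.77694113003653), np.float64(64.347203266699)]
slot [526.4 127.3  64. ] [np.float64(11.4), np.float64(33.7), np.float64(11.2), np.float64(33.6)]
slot [536.8 178.3  64. ] [np.float64(11.5), np.float64(33.8), np.float64(11.5), np.float64(34.0)]
slot [547.  229.5  64. ] [np.float64(10.5), np.float64(33.7), np.float64(11.1), np.float64(34.1)]
52.09179548306083 52.24427443576283
rack yaw -0.1989684461033457
```

```bash
python3 - <<'E'
from h import *
import pickle
m1=pickle.load(open("w1.pkl","rb"))[0];m2=pickle.load(open("w2.pkl","rb"))[0]
a=cv2.imread("pics/w1.png");b=cv2.imread("pics/w2.png")
def z(i,x,y,w,h,k): return cv2.resize(i[y:y+h,x:x+w],None,fx=k,fy=k,interpolation=cv2.INTER_CUBIC)
cv2.imwrite("pics/z3.png",np.hstack([z(a,385,170,85,85,4),z(b,465,110,135,85,3)[:255] if 0 else cv2.resize(z(b,465,110,135,85,4),(540,340))])[:,:800])
t=ctrl=None
E
```

```text
(no output)
```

View pics/z3.png

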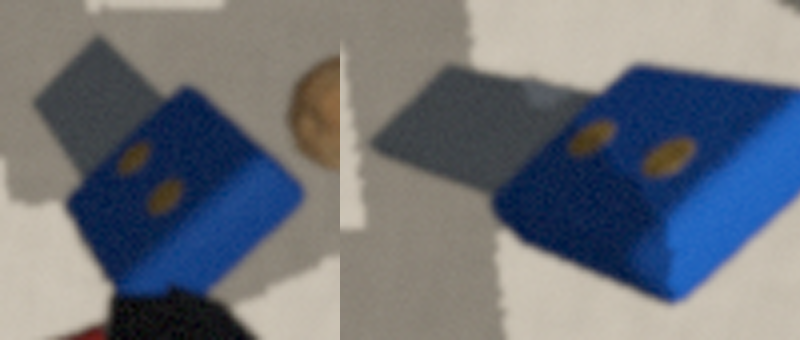

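```bash
python3 - <<'E'
from h import *
import pickle
m1=pickle.load(open("w1.pkl","rb"))[0];m2=pickle.load(open("w2.pkl","rb"))[0]
A=lambda u,v:(385+u/4-.37,170+v/4-.37)
B=lambda u,v:(465+(u-340)/4-.37,110+v/4-.37)
for p,q in [((98,37),(450,65)),((35,102),(373,145)),((118,288),(670,217)),((255,150),(800,90)),((185,88),(638,65)),((68,203),(495,200))]:
    print(*tri(m1,A(*p),m2,B(*q)))
E
```

```text
[441.90587515 491.01645589   7.64376706] 0.3006189354896455
[466.23242886 473.3472115    2.26063015] 0.6009486030406598
[455.95807253 457.36997635 161.55740246] 2.396157283292277
[433.75330204 492.81682819 140.12022947] 0.4657408221063616
[433.98877335 492.46636153  90.65349995] 0.23252186415961096
[466.28828512 464.10004614  90.31549487] 0.6471903677521407
```

Call:
{"name": "arm_command", "arguments": {
  "dr": [
    [0,0,-0.18],
    [0,0,-0.36],
    [0,0,-0.36],
    [0,0,-0.36],
    [0,0,-0.36],
    [0,0,-0.36]
  ],
  "slide": [
    [0,5,-2],
    [0,8.9,-4],
    [0,8.9,-8],
    [0,8.9,-8],
    [0,8.9,-8],
    [0,8.9,-8]
  ],
  "jaw": [0.6,0.6,0.6,0.6,0.6,0.6]
}}

```text
time: 2.45
tcp_pos: [491.1, 381.2, 161.1]
tool_rot: [0.823, 0.568, 0.002, 0.0]
ft_force: [-0.0, 1.0, -0.2]
width: 0.597
```

```bash
python3 look.py w3
```

```text
2.45 [491.05670623 381.18741197 161.06650797] [8.22769553e-01 5.68372401e-01 1.74039021e-03 2.18166032e-04] [414.62928049 410.75593578 307.62820229] [-0.00857267  1.0087662  -0.20332166]
```

View pics/w3.png

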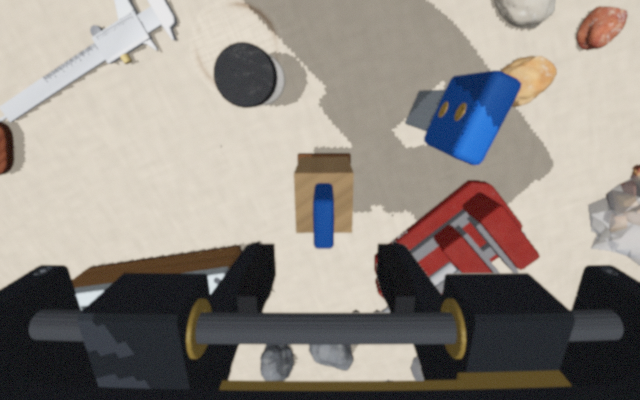

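The handle sits square between the fingers: handle centre at column 324, finger centre at about 325. I'll descend and grip.

Call:
{"name": "arm_command", "arguments": {
  "dr": [
    [0,0,0],
    [0,0,0],
    [0,0,0],
    [0,0,0],
    [0,0,0],
    [0,0,0],
    [0,0,0],
    [0,0,0],
    [0,0,0],
    [0,0,0]
  ],
  "slide": [
    [0,0,-3],
    [0,0,-5.5],
    [0,0,-7.4],
    [0,0,-7.4],
    [0,0,-7.4],
    [0,0,-7.4],
    [0,0,-7.4],
    [0,0,-7.4],
    [0,0,-7.4],
    [0,0,-7.4]
  ],
  "jaw": [0.6,0.6,0.6,0.6,0.6,0.0,0.0,0.0,0.0,0.0],
  "grip_force": 35
}}

```text
time: 3.75
tcp_pos: [490.1, 380.6, 84.8]
tool_rot: [0.823, 0.568, 0.0, 0.0]
ft_force: [-0.4, -0.4, 0.5]
width: 0.155
```

Call:
{"name": "arm_command", "arguments": {
  "dr": [
    [0,0,0],
    [0,0,0],
    [0,0,0],
    [0,0,0],
    [0,0,0]
  ],
  "slide": [
    [0,0,2],
    [0,0,5],
    [0,0,9],
    [0,0,10],
    [0,0,10]
  ],
  "jaw": [0.0,0.0,0.0,0.0,0.0]
}}

```text
time: 4.38
tcp_pos: [490.3, 380.8, 185.4]
tool_rot: [0.823, 0.568, 0.001, 0.0]
ft_force: [0.4, 0.2, -1.6]
width: 0.158
```

```bash
python3 look.py w4
```

```text
4.375 [490.34403297 380.80185456 185.44587822] [8.22779403e-01 5.68360286e-01 7.91630399e-04 1.09378480e-04] [414.1746348  410.49624715 332.13346234] [ 0.35450864  0.15482386 -1.60834689]
```

View pics/w4.png

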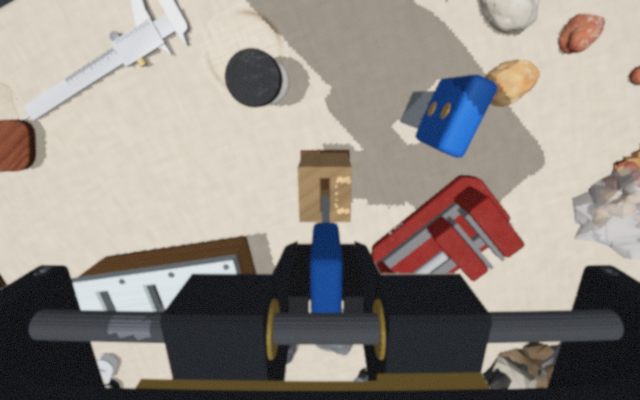

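The blade is held, with its tip above the hole at about (325,215). I'll carry it over the left slot.

Call:
{"name": "arm_command", "arguments": {
  "dr": [
    [0,0,0.08],
    [0,0,0.164],
    [0,0,0.164],
    [0,0,0.164],
    [0,0,0.164],
    [0,0,0.164],
    [0,0,0.164],
    [0,0,0.164]
  ],
  "slide": [
    [2,-5,0],
    [4,-10,0],
    [5.6,-15.1,0],
    [5.6,-15.1,-1],
    [5.6,-15.1,-2],
    [5.6,-15.1,-3],
    [5.6,-15.1,-3],
    [5.6,-15.1,-3]
  ],
  "jaw": [0,0,0,0,0,0,0,0]
}}

```text
time: 5.42
tcp_pos: [545.9, 230.5, 154.7]
tool_rot: [0.773, 0.634, 0.0, 0.0]
ft_force: [0.2, 0.2, -0.2]
width: 0.153
```

```bash
python3 look.py w5; python3 - <<'E'
from rig import ctrl
from h import *
im=ctrl.read_camera("scene");cv2.imwrite("pics/s5.png",im)
w=cv2.imread("pics/w5.png")
cv2.imwrite("pics/z5.png",np.vstack([cv2.resize(im[150:290,270:430],None,fx=4,fy=4,interpolation=2)[:, :640]]))
cv2.imwrite("pics/zw5.png",cv2.resize(w[120:270,200:400],None,fx=4,fy=4,interpolation=2)[:600,:800])
E
```

```text
5.425 [545.89537565 230.45389373 154.74280428] [7.73053839e-01 6.34340414e-01 3.38090188e-05 1.65228779e-05] [466.21937074 247.35836617 301.4991794 ] [ 0.22642091  0.24152746 -0.24412848]
```

View pics/z5.png

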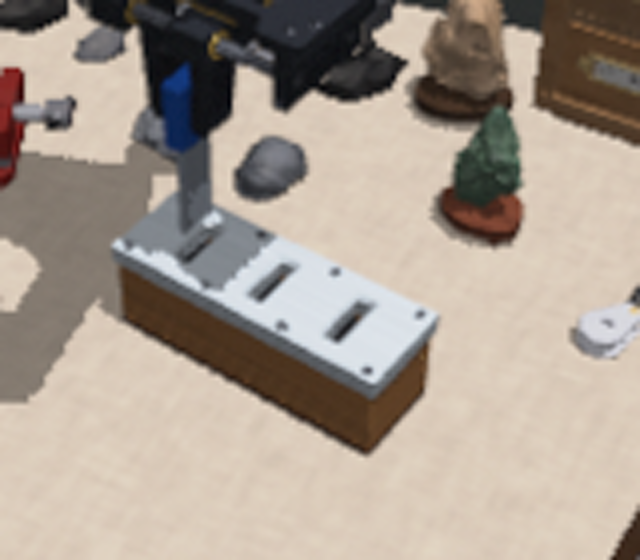

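View pics/zw5.png

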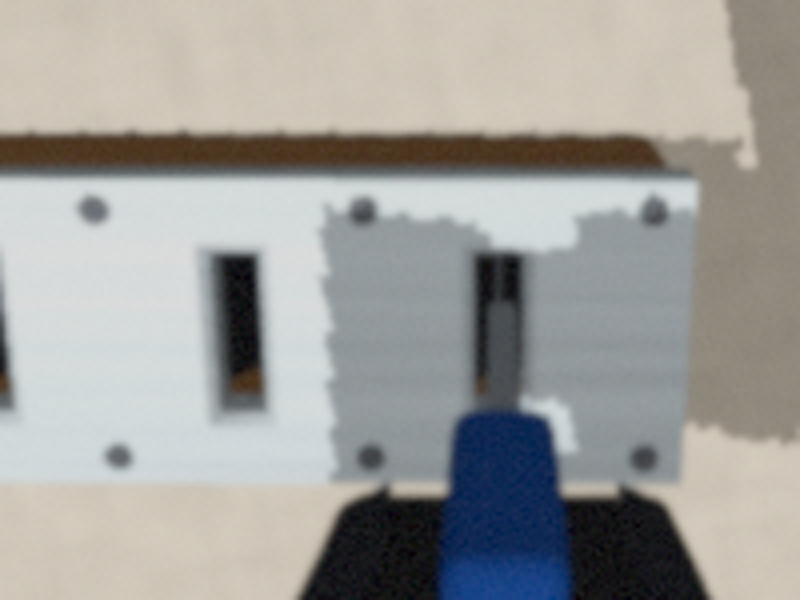

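```bash
cat > off.py <<'E'
from h import *
import pickle
m,o=pickle.load(open("w5.pkl","rb"))
c=lambda u,v:(200+u/4-.37,120+v/4-.37)
yaw=2*0-0.196
def loc(p): 
    d=p[:2]-o["tcp_pos"][:2];ca,sa=np.cos(yaw),np.sin(yaw);return np.array([ca*d[0]+sa*d[1],-sa*d[0]+ca*d[1]])
for z,pts in [(64,[(477,252),(526,252),(197,248),(262,252),(213,422),(267,410),(45,170),(697,178),(682,482)]),(78,[(487,297),(519,297)]),(105,[(487,405),(520,405)])]:
    for p in pts: print(z,p,loc(plane(m,c(*p),z)).round(1))
print(R.from_quat(o["tool_rot"]).as_matrix()[:,0])
E
python3 off.py
```

```text
64 (477, 252) [-15.9  -4.5]
64 (526, 252) [-15.9   5. ]
64 (197, 248) [-16.7 -59.3]
64 (262, 252) [-15.9 -46.6]
64 (213, 422) [ 20.1 -58.8]
64 (267, 410) [ 17.4 -47.6]
64 (45, 170) [-32.3 -87.5]
64 (697, 178) [-30.7  37.7]
64 (682, 482) [33.5 37.7]
78 (487, 297) [-11.1  -2.4]
78 (519, 297) [-11.1   3.5]
105 (487, 405) [-0.6 -2.1]
105 (520, 405) [-0.6  3.5]
[1.95224476e-01 9.80758585e-01 3.13101251e-05]
```

Blade and slot agree in the wrist view to about 0.5 mm in both directions, and the yaw is aligned. I'll ease the blade down to about 15 mm below the mouth.

Call:
{"name": "arm_command", "arguments": {
  "dr": [
    [0,0,0],
    [0,0,0],
    [0,0,0],
    [0,0,0],
    [0,0,0],
    [0,0,0]
  ],
  "slide": [
    [0,-0.03,-0.7],
    [0,-0.03,-1.4],
    [0,-0.03,-2.1],
    [0,-0.03,-2.8],
    [0,-0.03,-2.8],
    [0,-0.03,-2.8]
  ],
  "jaw": [0,0,0,0,0,0]
}}

```text
time: 6.28
tcp_pos: [546.2, 229.3, 126.8]
tool_rot: [0.773, 0.634, 0.0, 0.0]
ft_force: [0.0, 0.5, -0.8]
width: 0.156
```

Call:
{"name": "arm_command", "arguments": {
  "dr": [
    [0,0,0],
    [0,0,0],
    [0,0,0],
    [0,0,0]
  ],
  "slide": [
    [0,0,-0.1],
    [0,0,-0.2],
    [0,0,-0.3],
    [0,0,-0.3]
  ],
  "jaw": [0,0,0,0]
}}

```text
time: 6.78
tcp_pos: [546.0, 229.3, 123.6]
tool_rot: [0.773, 0.634, -0.0, -0.0]
ft_force: [-0.3, -0.0, -0.9]
width: 0.158
```

Call:
{"name": "arm_command", "arguments": {
  "dr": [
    [0,0,0],
    [0,0,0]
  ],
  "slide": [
    [0,0,-0.1],
    [0,0,-0.1]
  ],
  "jaw": [0,0]
}}

```text
time: 7.02
tcp_pos: [546.1, 229.4, 122.7]
tool_rot: [0.773, 0.634, -0.0, -0.0]
ft_force: [0.7, -0.1, -0.4]
width: 0.159
```

Depth is about 18.1 mm. I'll go on in 0.7 mm steps.

Call:
{"name": "arm_command", "arguments": {
  "dr": [
    [0,0,0],
    [0,0,0]
  ],
  "slide": [
    [0,0,-0.07],
    [0,0,-0.07]
  ],
  "jaw": [0,0]
}}

```text
time: 7.28
tcp_pos: [546.2, 229.4, 122.1]
tool_rot: [0.773, 0.634, 0.0, 0.0]
ft_force: [-0.3, 0.2, -0.8]
width: 0.155
```

Call:
{"name": "arm_command", "arguments": {
  "dr": [
    [0,0,0],
    [0,0,0]
  ],
  "slide": [
    [0,0,-0.07],
    [0,0,-0.07]
  ],
  "jaw": [0,0]
}}

```text
time: 7.52
tcp_pos: [546.2, 229.4, 121.5]
tool_rot: [0.773, 0.634, 0.0, 0.0]
ft_force: [0.4, 0.9, 1.4]
width: 0.147
```

Call:
{"name": "arm_command", "arguments": {
  "dr": [
    [0,0,0],
    [0,0,0]
  ],
  "slide": [
    [0,0,-0.05],
    [0,0,-0.05]
  ],
  "jaw": [0,0]
}}

```text
time: 7.78
tcp_pos: [546.3, 229.4, 121.1]
tool_rot: [0.773, 0.634, 0.0, 0.0]
ft_force: [0.1, 0.3, 2.1]
width: 0.157
```

Call:
{"name": "arm_command", "arguments": {
  "dr": [
    [0,0,0],
    [0,0,0]
  ],
  "slide": [
    [0,0,-0.05],
    [0,0,-0.05]
  ],
  "jaw": [0,0]
}}

```text
time: 8.02
tcp_pos: [546.3, 229.4, 120.6]
tool_rot: [0.773, 0.634, 0.0, 0.0]
ft_force: [-0.6, -0.4, 4.3]
width: 0.157
```

Call:
{"name": "arm_command", "arguments": {
  "dr": [
    [0,0,0],
    [0,0,0]
  ],
  "slide": [
    [0,0,-0.05],
    [0,0,-0.05]
  ],
  "jaw": [0,0]
}}

```text
time: 8.28
tcp_pos: [546.3, 229.4, 120.0]
tool_rot: [0.773, 0.634, 0.0, 0.0]
ft_force: [-0.5, 0.8, 4.9]
width: 0.158
```

Call:
{"name": "arm_command", "arguments": {
  "dr": [
    [0,0,0],
    [0,0,0]
  ],
  "slide": [
    [0,0,-0.05],
    [0,0,-0.05]
  ],
  "jaw": [0,0]
}}

```text
time: 8.52
tcp_pos: [546.4, 229.4, 119.6]
tool_rot: [0.773, 0.634, 0.0, 0.0]
ft_force: [-0.6, -0.0, 5.4]
width: 0.158
```

Call:
{"name": "arm_command", "arguments": {
  "dr": [
    [0,0,0],
    [0,0,0]
  ],
  "slide": [
    [0,0,-0.05],
    [0,0,-0.05]
  ],
  "jaw": [0,0]
}}

```text
time: 8.78
tcp_pos: [546.3, 229.4, 119.0]
tool_rot: [0.773, 0.634, 0.0, 0.0]
ft_force: [1.2, -0.2, 4.1]
width: 0.152
```

Call:
{"name": "arm_command", "arguments": {
  "dr": [
    [0,0,0],
    [0,0,0]
  ],
  "slide": [
    [0,0,-0.06],
    [0,0,-0.06]
  ],
  "jaw": [0,0]
}}

```text
time: 9.02
tcp_pos: [546.0, 229.3, 117.9]
tool_rot: [0.773, 0.634, -0.0, -0.0]
ft_force: [1.6, -0.5, 2.8]
width: 0.157
```

Call:
{"name": "arm_command", "arguments": {
  "dr": [
    [0,0,0],
    [0,0,0],
    [0,0,0],
    [0,0,0]
  ],
  "slide": [
    [0,0,-0.1],
    [0,0,-0.2],
    [0,0,-0.3],
    [0,0,-0.4]
  ],
  "jaw": [0,0,0,0]
}}

```text
time: 9.52
tcp_pos: [545.8, 229.4, 114.0]
tool_rot: [0.773, 0.634, -0.0, -0.0]
ft_force: [0.2, -0.2, 2.1]
width: 0.157
```

The left slot entered at about 6 N of push, which then fell to a steady drag of about 2–3 N. It behaves like the good one. I'll withdraw and go to the middle.

Call:
{"name": "arm_command", "arguments": {
  "dr": [
    [0,0,0],
    [0,0,0],
    [0,0,0],
    [0,0,0],
    [0,0,0],
    [0,0,0],
    [0,0,0],
    [0,0,0],
    [0,0,0]
  ],
  "slide": [
    [0,0,1],
    [0,0,2.2],
    [0,0,3.4],
    [0,0,4.2],
    [0,0,4.2],
    [-0.5,-2.5,4.2],
    [-1.01,-5.1,4.2],
    [-1.01,-5.1,4.2],
    [-1.01,-5.1,4.2]
  ],
  "jaw": [0,0,0,0,0,0,0,0,0]
}}

```text
time: 10.65
tcp_pos: [536.1, 178.7, 156.1]
tool_rot: [0.774, 0.634, 0.0, -0.0]
ft_force: [0.5, 0.2, -0.6]
width: 0.153
```

```bash
python3 look.py w6; python3 -c "
import cv2
w=cv2.imread('pics/w6.png')
cv2.imwrite('pics/zw6.png',cv2.resize(w[120:270,200:400],None,fx=4,fy=4,interpolation=2))"
```

```text
10.65 [536.07153606 178.71233951 156.14644519] [ 7.73597301e-01  6.33677504e-01  1.20068244e-04 -1.45032826e-04] [456.42329675 195.70962386 302.89504312] [ 0.47128132  0.22480258 -0.61710654]
```

View pics/zw6.png

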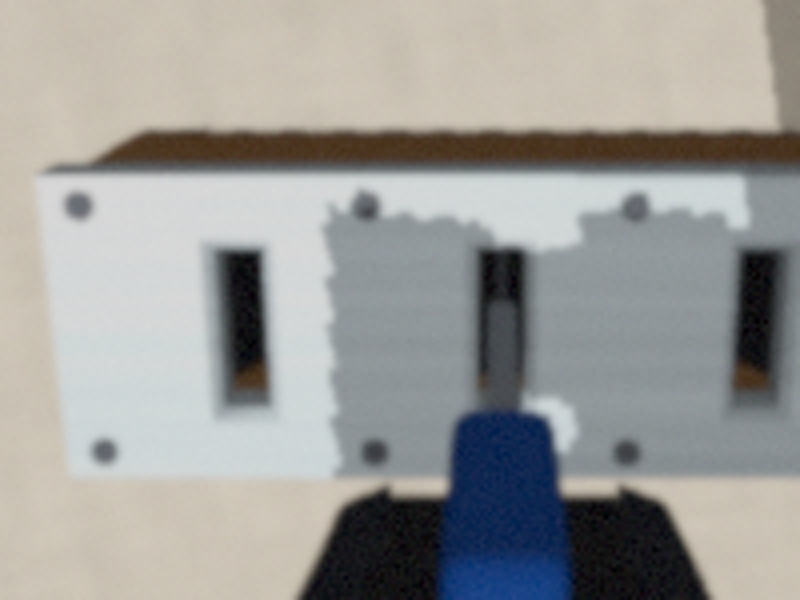

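The blade is centred over the middle slot. I'll ease down to about 17 mm.

Call:
{"name": "arm_command", "arguments": {
  "dr": [
    [0,0,0],
    [0,0,0],
    [0,0,0],
    [0,0,0],
    [0,0,0],
    [0,0,0],
    [0,0,0],
    [0,0,0]
  ],
  "slide": [
    [0,0,-0.7],
    [0,0,-1.4],
    [0,0,-2.1],
    [0,0,-2.6],
    [0,0,-2.9],
    [0,0,-3.05],
    [0,0,-3.15],
    [0,0,-3.15]
  ],
  "jaw": [0,0,0,0,0,0,0,0]
}}

```text
time: 11.7
tcp_pos: [536.1, 178.3, 124.8]
tool_rot: [0.773, 0.634, 0.0, 0.0]
ft_force: [-0.1, -0.2, -0.3]
width: 0.153
```

Call:
{"name": "arm_command", "arguments": {
  "dr": [
    [0,0,0],
    [0,0,0],
    [0,0,0]
  ],
  "slide": [
    [0,0,-0.1],
    [0,0,-0.2],
    [0,0,-0.2]
  ],
  "jaw": [0,0,0]
}}

```text
time: 12.08
tcp_pos: [536.0, 178.4, 122.7]
tool_rot: [0.773, 0.634, 0.0, -0.0]
ft_force: [0.4, 1.0, -0.9]
width: 0.155
```

Call:
{"name": "arm_command", "arguments": {
  "dr": [
    [0,0,0],
    [0,0,0]
  ],
  "slide": [
    [0,0,-0.06],
    [0,0,-0.06]
  ],
  "jaw": [0,0]
}}

```text
time: 12.32
tcp_pos: [536.1, 178.4, 122.3]
tool_rot: [0.773, 0.634, 0.0, 0.0]
ft_force: [0.8, 0.1, -0.4]
width: 0.157
```

Call:
{"name": "arm_command", "arguments": {
  "dr": [
    [0,0,0],
    [0,0,0]
  ],
  "slide": [
    [0,0,-0.06],
    [0,0,-0.06]
  ],
  "jaw": [0,0]
}}

```text
time: 12.58
tcp_pos: [536.3, 178.4, 121.9]
tool_rot: [0.773, 0.634, 0.0, 0.0]
ft_force: [-1.0, 0.1, 3.6]
width: 0.153
```

Call:
{"name": "arm_command", "arguments": {
  "dr": [
    [0,0,0],
    [0,0,0]
  ],
  "slide": [
    [0,0,-0.04],
    [0,0,-0.04]
  ],
  "jaw": [0,0]
}}

```text
time: 12.82
tcp_pos: [536.4, 178.4, 121.7]
tool_rot: [0.773, 0.634, 0.0, 0.0]
ft_force: [-0.8, 0.0, 5.1]
width: 0.155
```

Call:
{"name": "arm_command", "arguments": {
  "dr": [
    [0,0,0],
    [0,0,0]
  ],
  "slide": [
    [0,0,-0.04],
    [0,0,-0.04]
  ],
  "jaw": [0,0]
}}

```text
time: 13.08
tcp_pos: [536.5, 178.4, 121.6]
tool_rot: [0.773, 0.634, 0.001, 0.0]
ft_force: [-0.6, -0.3, 5.9]
width: 0.157
```

Call:
{"name": "arm_command", "arguments": {
  "dr": [
    [0,0,0],
    [0,0,0]
  ],
  "slide": [
    [0,0,-0.06],
    [0,0,-0.06]
  ],
  "jaw": [0,0]
}}

```text
time: 13.32
tcp_pos: [536.7, 178.4, 121.3]
tool_rot: [0.773, 0.634, 0.001, 0.0]
ft_force: [-1.0, 0.3, 8.2]
width: 0.154
```

The middle slot stops at about 19.5 mm with push climbing steeply to about 9 N, so it is the seized one. I'll withdraw and go to the right slot.

Call:
{"name": "arm_command", "arguments": {
  "dr": [
    [0,0,0],
    [0,0,0],
    [0,0,0],
    [0,0,0],
    [0,0,0],
    [0,0,0],
    [0,0,0],
    [0,0,0],
    [0,0,0]
  ],
  "slide": [
    [0,0,1],
    [0,0,2],
    [0,0,3],
    [0,0,3.6],
    [0,0,3.6],
    [-0.5,-2.5,3.6],
    [-1.01,-5.1,3.6],
    [-1.01,-5.1,3.6],
    [-1.01,-5.1,3.6]
  ],
  "jaw": [0,0,0,0,0,0,0,0,0]
}}

```text
time: 14.45
tcp_pos: [526.0, 127.7, 156.0]
tool_rot: [0.774, 0.634, 0.0, -0.0]
ft_force: [-0.4, 0.4, -0.7]
width: 0.151
```

```bash
python3 look.py w7; python3 -c "
import cv2
w=cv2.imread('pics/w7.png')
cv2.imwrite('pics/zw7.png',cv2.resize(w[120:270,200:400],None,fx=4,fy=4,interpolation=2))"
```

```text
14.45 [525.95474209 127.69804113 156.00735788] [ 7.73611860e-01  6.33659728e-01  1.06562427e-04 -1.67333203e-04] [446.30949964 144.70982329 302.77438581] [-0.39079666  0.37722063 -0.720928  ]
```

View pics/zw7.png

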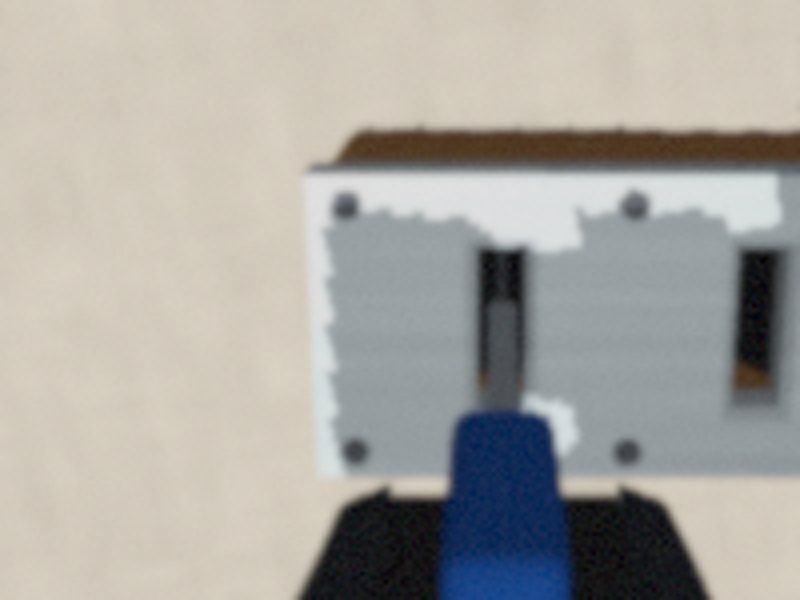

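The blade is centred and hasn't slipped in the grip. I'll ease it into the right slot.

Call:
{"name": "arm_command", "arguments": {
  "dr": [
    [0,0,0],
    [0,0,0],
    [0,0,0],
    [0,0,0],
    [0,0,0],
    [0,0,0],
    [0,0,0],
    [0,0,0]
  ],
  "slide": [
    [0,0,-0.7],
    [0,0,-1.4],
    [0,0,-2.1],
    [0,0,-2.6],
    [0,0,-2.9],
    [0,0,-3.1],
    [0,0,-3.25],
    [0,0,-3.25]
  ],
  "jaw": [0,0,0,0,0,0,0,0]
}}

```text
time: 15.5
tcp_pos: [525.9, 127.3, 123.7]
tool_rot: [0.773, 0.634, 0.0, 0.0]
ft_force: [-0.0, 0.4, 0.3]
width: 0.161
```

Call:
{"name": "arm_command", "arguments": {
  "dr": [
    [0,0,0],
    [0,0,0]
  ],
  "slide": [
    [0,0,-0.06],
    [0,0,-0.1]
  ],
  "jaw": [0,0]
}}

```text
time: 15.75
tcp_pos: [526.0, 127.3, 122.7]
tool_rot: [0.773, 0.634, 0.0, 0.0]
ft_force: [-0.2, -0.0, -1.0]
width: 0.153
```

Call:
{"name": "arm_command", "arguments": {
  "dr": [
    [0,0,0],
    [0,0,0]
  ],
  "slide": [
    [0,0,-0.06],
    [0,0,-0.06]
  ],
  "jaw": [0,0]
}}

```text
time: 16.0
tcp_pos: [525.8, 127.3, 122.0]
tool_rot: [0.773, 0.634, -0.0, -0.0]
ft_force: [0.2, -1.2, -1.1]
width: 0.161
```

Call:
{"name": "arm_command", "arguments": {
  "dr": [
    [0,0,0],
    [0,0,0]
  ],
  "slide": [
    [0,0,-0.06],
    [0,0,-0.06]
  ],
  "jaw": [0,0]
}}

```text
time: 16.25
tcp_pos: [525.9, 127.3, 121.3]
tool_rot: [0.773, 0.634, -0.0, -0.0]
ft_force: [0.1, -0.5, -1.5]
width: 0.153
```

No force yet at the depth where the middle slot read 8 N. I'll go on gently.

Call:
{"name": "arm_command", "arguments": {
  "dr": [
    [0,0,0],
    [0,0,0]
  ],
  "slide": [
    [0,0,-0.06],
    [0,0,-0.12]
  ],
  "jaw": [0,0]
}}

```text
time: 16.5
tcp_pos: [525.9, 127.3, 120.2]
tool_rot: [0.773, 0.634, 0.0, 0.0]
ft_force: [0.4, -0.1, -0.9]
width: 0.157
```

Call:
{"name": "arm_command", "arguments": {
  "dr": [
    [0,0,0],
    [0,0,0],
    [0,0,0],
    [0,0,0],
    [0,0,0]
  ],
  "slide": [
    [0,0,-0.1],
    [0,0,-0.2],
    [0,0,-0.3],
    [0,0,-0.4],
    [0,0,-0.4]
  ],
  "jaw": [0,0,0,0,0]
}}

```text
time: 17.12
tcp_pos: [525.8, 127.3, 116.1]
tool_rot: [0.773, 0.634, -0.0, -0.0]
ft_force: [0.1, -1.0, -0.6]
width: 0.154
```

The right slot is dead: there is no drag down to 25 mm. I'll return to the left slot.

Call:
{"name": "arm_command", "arguments": {
  "dr": [
    [0,0,0],
    [0,0,0],
    [0,0,0],
    [0,0,0],
    [0,0,0],
    [0,0,0],
    [0,0,0],
    [0,0,0],
    [0,0,0],
    [0,0,0]
  ],
  "slide": [
    [0,0,1],
    [0,0,2.2],
    [0,0,3.4],
    [0,0,4.0],
    [0,0,4.0],
    [1,5,4.0],
    [2.02,10.2,4.0],
    [2.02,10.2,4.0],
    [2.02,10.2,4.0],
    [2.02,10.2,4.0]
  ],
  "jaw": [0,0,0,0,0,0,0,0,0,0]
}}

```text
time: 18.38
tcp_pos: [545.8, 228.3, 155.8]
tool_rot: [0.774, 0.633, -0.0, -0.0]
ft_force: [1.3, -0.5, -1.2]
width: 0.157
```

```bash
python3 look.py w8; python3 -c "
import cv2
w=cv2.imread('pics/w8.png')
cv2.imwrite('pics/zw8.png',cv2.resize(w[120:270,200:400],None,fx=4,fy=4,interpolation=2))"
```

```text
18.375 [545.82161427 228.32809885 155.84235541] [ 7.73829903e-01  6.33393300e-01 -4.41847653e-04 -1.18310129e-04] [466.30677086 245.48599491 302.68145651] [ 1.32313802 -0.49155057 -1.16849893]
```

View pics/zw8.png

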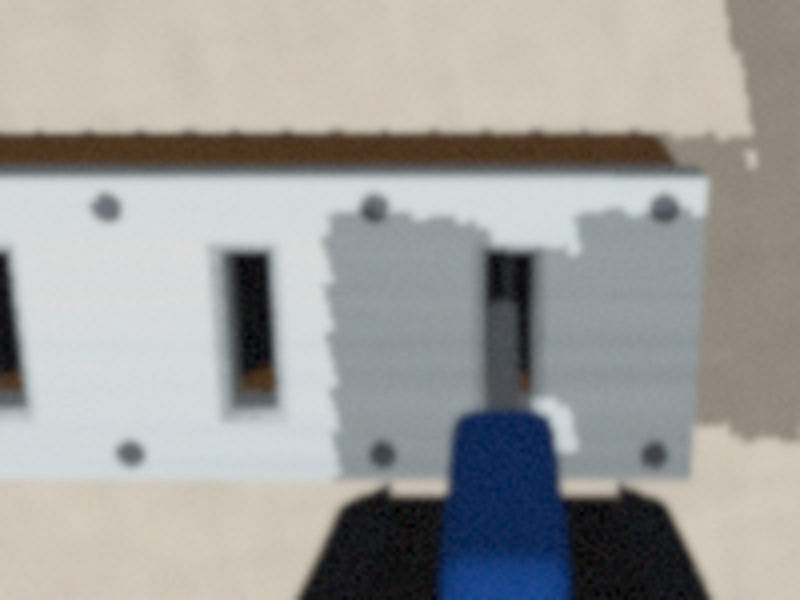

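The arm is still settling by about 1 mm, so I hold briefly and then ease down to about 37 mm.

Call:
{"name": "arm_command", "arguments": {
  "dr": [
    [0,0,0],
    [0,0,0],
    [0,0,0],
    [0,0,0],
    [0,0,0],
    [0,0,0],
    [0,0,0],
    [0,0,0],
    [0,0,0],
    [0,0,0]
  ],
  "slide": [
    [0,0,0],
    [0,0,0],
    [0,0,0],
    [0,0,-0.5],
    [0,0,-1.0],
    [0,0,-1.6],
    [0,0,-2.2],
    [0,0,-2.8],
    [0,0,-3.1],
    [0,0,-3.1]
  ],
  "jaw": [0,0,0,0,0,0,0,0,0,0]
}}

```text
time: 19.68
tcp_pos: [545.9, 229.3, 124.9]
tool_rot: [0.773, 0.634, -0.0, -0.0]
ft_force: [-1.0, -0.5, -0.2]
width: 0.157
```

Call:
{"name": "arm_command", "arguments": {
  "dr": [
    [0,0,0],
    [0,0,0],
    [0,0,0],
    [0,0,0],
    [0,0,0],
    [0,0,0],
    [0,0,0],
    [0,0,0]
  ],
  "slide": [
    [0,0,-0.1],
    [0,0,-0.2],
    [0,0,-0.3],
    [0,0,-0.4],
    [0,0,-0.5],
    [0,0,-0.6],
    [0,0,-0.7],
    [0,0,-0.7]
  ],
  "jaw": [0,0,0,0,0,0,0,0]
}}

```text
time: 20.68
tcp_pos: [546.5, 229.4, 118.5]
tool_rot: [0.773, 0.634, 0.0, 0.0]
ft_force: [-0.3, 0.2, 3.2]
width: 0.157
```

Call:
{"name": "arm_command", "arguments": {
  "dr": [
    [0,0,0],
    [0,0,0],
    [0,0,0],
    [0,0,0],
    [0,0,0],
    [0,0,0],
    [0,0,0],
    [0,0,0]
  ],
  "slide": [
    [0,0,-0.2],
    [0,0,-0.4],
    [0,0,-0.6],
    [0,0,-0.8],
    [0,0,-1.0],
    [0,0,-1.2],
    [0,0,-1.3],
    [0,0,-1.3]
  ],
  "jaw": [0,0,0,0,0,0,0,0]
}}

```text
time: 21.68
tcp_pos: [546.0, 229.3, 105.0]
tool_rot: [0.773, 0.634, -0.0, -0.0]
ft_force: [0.5, 0.0, -0.8]
width: 0.155
```

Call:
{"name": "arm_command", "arguments": {
  "dr": [
    [0,0,0]
  ],
  "slide": [
    [0,0,-0.15]
  ],
  "jaw": [0]
}}

```text
time: 21.8
tcp_pos: [546.1, 229.3, 103.8]
tool_rot: [0.773, 0.634, 0.0, 0.0]
ft_force: [-0.0, 0.8, 1.9]
width: 0.155
```

There is about 2.7 N of drag while moving, at about 37 mm depth. I'll release and rise.

Call:
{"name": "arm_command", "arguments": {
  "dr": [
    [0,0,0],
    [0,0,0],
    [0,0,0],
    [0,0,0],
    [0,0,0],
    [0,0,0]
  ],
  "slide": [
    [0,0,0],
    [0,0,0],
    [0,0,0],
    [0,0,0],
    [0,0,0],
    [0,0,0]
  ],
  "jaw": [0.2,0.25,0.35,0.6,0.6,0.6]
}}

```text
time: 22.55
tcp_pos: [546.1, 229.3, 103.7]
tool_rot: [0.773, 0.634, -0.0, 0.0]
ft_force: [0.5, 0.8, 0.4]
width: 0.599
```

Call:
{"name": "arm_command", "arguments": {
  "dr": [
    [0,0,0],
    [0,0,0],
    [0,0,0],
    [0,0,0],
    [0,0,0],
    [0,0,0],
    [0,0,0]
  ],
  "slide": [
    [0,0,2],
    [0,0,5],
    [0,0,10],
    [0,0,13],
    [-5,0,13],
    [-8,0,13],
    [-8,0,13]
  ],
  "jaw": [0.6,0.6,0.6,0.6,0.6,0.6,0.6]
}}

```text
time: 23.42
tcp_pos: [465.0, 229.7, 235.4]
tool_rot: [0.773, 0.634, 0.001, 0.0]
ft_force: [-0.4, 0.1, -0.5]
width: 0.6
```

```bash
python3 look.py w9; python3 - <<'E'
from rig import ctrl
from h import *
im=ctrl.read_camera("scene");cv2.imwrite("pics/s9.png",im)
cv2.imwrite("pics/z9.png",cv2.resize(im[150:290,270:430],None,fx=4,fy=4,interpolation=2))
E
```

```text
23.425 [464.99611498 229.69852036 235.40094123] [7.73118955e-01 6.34260356e-01 8.61318874e-04 3.74355690e-04] [385.06796506 246.55554409 382.02447802] [-0.39590314  0.11521994 -0.5148802 ]
```

View pics/z9.png

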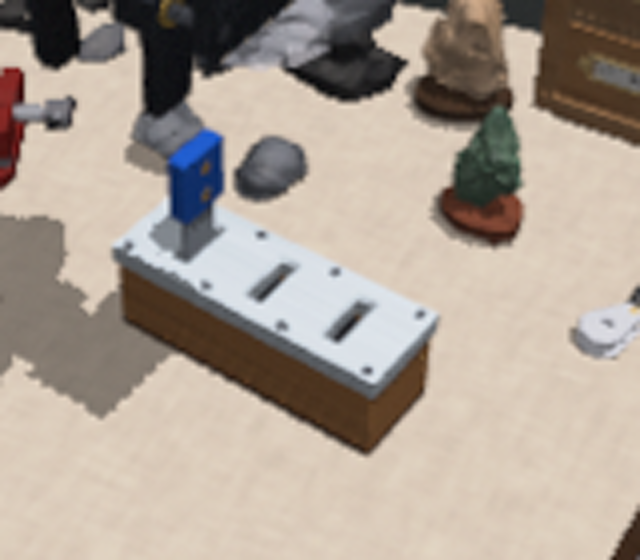

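View pics/w9.png

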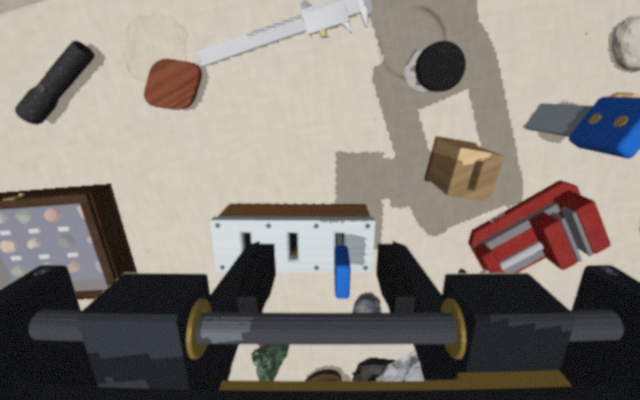

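```bash
python3 - <<'E'
from rig import ctrl
from h import *
s=ctrl.camera_model("scene")
im=cv2.imread("pics/s9.png");hsv=cv2.cvtColor(im,cv2.COLOR_BGR2HSV)
mk=cv2.inRange(hsv,(100,150,60),(125,255,255));mk[:,:305]=0;mk[:,335:]=0;mk[:180]=0;mk[212:]=0
x=cv2.boundingRect(mk);print("blue box",x)
a=-0.196;Rz=np.array([[np.cos(a),-np.sin(a)],[np.sin(a),np.cos(a)]])
for d in (32,37,42):
    zc=64-d+86
    P=[[*(Rz@[i*18,j*7]+[547,229.5]),zc+k*22] for i in(-1,1) for j in(-1,1) for k in(-1,1)]
    p=proj(s,np.array(P));print(d,p.min(0).round(1),p.max(0).round(1))
print("box",x[0],x[1],x[0]+x[2]-1,x[1]+x[3]-1)
E
```

```text
blue box (312, 183, 13, 23)
32 [310.1 178.9] [325.6 205. ]
37 [310.2 180.7] [325.6 206.7]
42 [310.3 182.4] [325.6 208.3]
box 312 183 324 205
```

The handle's image row matches about 37 mm depth: centre 194 measured, 193.7 predicted. I'm handing in.

```bash
python3 - <<'E'
from rig import ctrl
o=ctrl.observe();print(o["time"],o["tcp_pos"],o["ft_force"])
print(ctrl.job_done())
E
```

```text
23.525 [466.97284575 229.49015659 235.18376228] [-0.37166042 -0.44568688  0.41598008]
the job is handed in; nothing more can be done
None
```

I felt all three slots from left to right, left the blade hanging upright in the left slot by its light drag, let go, and handed the job in at about 23.5 s. The hand-in reports no verdict.

| Slot | What I felt | Springs |
|---|---|---|
| Left | about 6 N to enter at about 21 mm, then a steady drag of 2–3 N | good |
| Middle | stopped at about 19.5 mm, push rising steeply to about 9 N; I withdrew there | seized |
| Right | no drag down to about 25 mm | dead |

- **Final position:** the scene camera puts the tip about 37 mm below the mouth (allowed 27–46 mm). The blade looks upright and centred.
- **Robot clear:** the gripper is open and well away from the blade.
- **Other objects:** the arm never went near the green stone, the jar or the loupe. They look undisturbed in the pictures, but I did not measure their positions again at the end.
- **Seized springs:** I stopped at about 9 N, just under the 10–12 N the task suggests, because the stop was already plain. I could not read how far the cheeks moved.

No check failed or disagreed.

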